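# Refit the embossing die with the bed switched off

## Robot

A 6-joint arm with a two-finger parallel gripper is mounted at the origin on the work surface. World frame = base frame: x ahead of the robot, y to its left, z up, the work surface at z = 0. Lengths are in m, angles in rad, forces in N, time in s.
With the tool pointing down it reaches from about 0.25 to 0.775 m from the base axis. Payload 4 kg.
Tool frame: the origin (TCP) lies midway between the tips of the shut fingers; the grasp point (between the pads) lies 19 mm behind it; z points along the fingers, y is the direction in which the jaws open and shut (so a half turn about z gives the same grasp; the last joint's range is limited). The gripper opens to 94 mm and grips with 3 to 60 N. Pads are 16 mm wide; open, the fingers measure 119 mm over their backs; the gripper's body (75 mm by 177 mm) begins 78 mm behind the grasp point.
Start: joints at [1.055, 0.087, 1.371, -0, 1.684, -0.103], TCP at [0.221, 0.504, 0.168] pointing down, gripper open.
Joint ranges: [-3.1, 3.1], [-0.76, 2.03], [0.27, 2.55], [-1.08, 4.22], [0.17, 2.65], [-2.57, 2.57]. Speed limits (rad/s): [2.79, 2.79, 3.14, 3.14, 3.14, 3.14].

## Interface

Orientations are given as [roll, pitch, yaw] about the fixed x, y, z axes, in that order (R = Rz(yaw) Ry(pitch) Rx(roll)).
In Python, from bench import get_obs, snapshot, ticket gives the robot as it stands.
- The arm moves only by the shell command python3 -m creep 'ROWS' [OPENING]. ROWS is JSON, a list that holds one entry, the list of rows, each a list of 4 numbers: the shift along the tool's x, y, z in mm, then the turn about the tool's z in degrees. A call has 1 to 8 rows; each row shifts and turns the commanded pose from where the row before left it, along the tool's axes as they then stand; what a row does not reach is not made up. A row lasts 1/8 s, in which the tool goes at most 62.5 mm and 10.7 degrees, less where a joint would pass 70% of its speed; a pose out of reach is approached as far as the arm can. A call with a gripper value outside its range is refused whole. OPENING is the opening, from 0 (shut) to 1 (fully open), set as the call begins (- or left out, the last holds). The fingers move at their own pace and stop on an object; the grip force is fixed at half the most. Time passes only in rows, so rows that do not move let the fingers close. It gives the time, the measured TCP pose, the force and the opening at its end, in the units of the state.
- get_obs(): the state, without advancing time (a new reading comes with each control period).
- snapshot(name): name is "scene" or "side" or "wrist"; returns a dict with "color" (420x560x3 uint8, red, green, blue), "depth" (420x560 float32, m along the optical axis (not along the pixel's ray), 0 where there is no reading), "fx", "fy", "cx", "cy" (pixels), "extrinsics" (4x4, takes a point from world to camera coordinates). Camera axes: x right, y down, z forward; pixel columns grow to the right and rows downward; lengths in m; the calibration is good to about 2 mm. A picture is of the moment at which its call begins.
- ticket.close_job(): hands the job in, once; it reports no verdict.
The state is a dict: "time": time; "joint_positions": joint angles; "qvel": joint speeds; "joint_torque": joint torques, N m; "tool_pos": TCP position; "ee_rot": TCP orientation; "wrist_force": force on the tool from outside, world axes, zero at the start; "wrist_torque": the same for the moment, N m; "width": finger opening in m.
Only numpy, scipy, OpenCV 4.12 (cv2) and the standard library are available. Lean on these libraries where they do the work, as an engineer would, in place of code of your own. Each camera call takes 0.05 s, during which the arm holds its last target. There are 200 camera calls.

## Task

The embossing bed is live: first flip the red bat toggle on the control console over to its black-dot (off) side. Then fit the die plate: hook its thin tongue under the red lip at the back of the bed and lower the front, without dropping it, until the plate lies flat inside the rails and front stop, and let go. Last, flip the red toggle back over to its green-dot (on) side; leave the blue toggle alone and do not shift or knock over the other things on the bench.

Things in the scene. Friction and masses are not known exactly. Their poses are not given: they have to be found in the camera images.
- power (a joint): RED bat toggle angle (rad) about the console's y axis: +0.35 on, leaning up the slope to the green dot at the panel's back; 0 square to the panel; -0.35 off, leaning down the slope to the black dot. Over-centre spring: past 0 it snaps on to that side by itself, let go before 0 it springs back; about 3 N at the tip starts it. Only these two resting places
- power_tip (a point): point near the end of the red toggle's bat, on its axis, 32 mm from its pivot (bat ends 4 mm beyond). The bat is a tapered round lever: 10 mm across at this point, about 6 mm across near the bush; the tip travels about 22 mm from side to side
- power_pivot (a point): pivot of the red toggle, fixed on the console's sloped panel, 12 mm up the slope from its centre, at console y = +38 mm; axes as the console. Round the bat's foot a steel nut of 18 mm diameter, 3 mm high, and a bush of 13 mm, 6 mm high. Nothing but the bat stands up within 25 mm
- lamp (a joint): angle of the BLUE bat toggle (work lamp), same kind and size, 76 mm to the right of the red one (console -y); starts on (+0.35) and must stay on
- lamp_tip (a point): point near the end of the blue toggle's bat, as for the red one
- console: fixed ochre console, 150 (x) x 170 (y) mm; origin: centre of its underside; x from its low front to its high back edge, y left, z up. Top panel slopes up along x at 0.26 rad, 60 mm high at the front, 100 mm at the back. On the slope, from its centre: a dial 12 mm high 48 mm down at y = 0; pilot lamps 5 mm high 58 mm up at y = 0 and 50 mm down at y = +-58 mm
- bed: fixed blue bed, 180 (x) x 136 (y) mm. Origin: centre of its nest, at table height; x to the back (red lip), y left, z up. Nest floor z = 30 mm, bounded by a front stop (inner face x = -69.5 mm, 12 mm high), side rails (inner faces y = +-53 mm, 8 mm high), all 9 to 10 mm thick, a rear wall (x = +69.5 mm). The fitted die has the bed's axes, its origin 30 mm above the bed's, within 2 mm in x and 3 mm in y
- bed_lip (a point): middle of the lower front edge of the red lip, at x = 53.5 mm, z = 40 mm in the bed's frame; axes as the bed. The lip overhangs the nest from here back to the rear wall, its underside 10 mm above the nest floor, its top at z = 46 mm, with screw heads to 51 mm from x = 74 mm back
- die: loose die plate, 135 (x) x 100 (y) mm, 0.34 to 0.56 kg; origin: centre of its underside; x to its tongue, z up. Aluminium plate 8 mm thick from x = -67.5 to 47.5 mm, then the steel tongue. It goes into the bed only tongue first, under the lip, with the front raised (8 to 15 deg works), then turned down flat: it cannot pass level over the front stop and under the lip
- die_tongue (a point): middle of the lower rear edge of the tongue, 67.5 mm from the die's origin along its x; axes as the die. The tongue is 20 mm long, 84 mm wide, 5 mm thick, flush with the plate's underside
- die_front (a point): middle of the lower front edge of the die plate, -67.5 mm from the origin along its x
- die_block (a point): centre of the top of the die's block, the place to grip: 44 (x) x 64 (y) mm, amber below and brass above, from 8 to 36 mm above the die's underside, centred at x = -10 mm on the die
- rest: fixed cork-faced board, 190 x 150 x 12 mm, on which the die plate lies at the start. Origin: centre of its underside
- glue: bystander: white bottle, 38 mm diameter, 130 mm tall; origin centre of its underside
- oiler: bystander: yellow bottle, 36 mm diameter, 110 mm tall; origin centre of its underside
- tin: bystander: tin, 72 mm diameter, 115 mm tall; origin centre of its underside
- tape_green: bystander: green tape roll lying flat, 100 mm diameter, 24 mm high; origin centre of its underside
- tape_blue: bystander: blue tape roll lying flat, 92 mm diameter, 36 mm high; origin centre of its underside
- mug: bystander: white mug, 78 mm diameter, 90 mm tall, handle at its +y; origin centre of its underside
- driver: bystander: screwdriver lying flat, tip along its x; origin at its middle, on the underside
There are look-alikes about, which are no part of the job. Leave any pink look-alike of the die alone.

How it is judged:
On the way, in this order (a step that is already met when the one before it is completed fails the run):
1. the red toggle is off (value of joint power below -0.25 rad), for 0.2 s.
2. the die plate lies seated in the bed, tongue under the lip, released, with the red toggle still off (x of die_tongue in the frame of bed between 0.0625 and 0.0725 m and y of die_tongue in the frame of bed between -0.006 and 0.006 m and z of die_tongue in the frame of bed between 0.026 and 0.033 m and x of die_front in the frame of bed between -0.0725 and -0.0625 m and y of die_front in the frame of bed between -0.006 and 0.006 m and z of die_front in the frame of bed between 0.026 and 0.033 m and angle between die's own z axis and vertical below 0.04 rad and contact force between the fingers and die below 0.1 N and value of joint power below -0.25 rad), for 0.3 s.
3. the red toggle is on again (value of joint power above 0.25 rad), for 0.2 s.
At the end, for the whole second after the job is handed in: The red toggle is on (beyond +0.25 rad) and the blue one too; the die plate is at rest and released in the bed's nest: its tongue's rear edge and its front edge each within 5 mm in x and 6 mm in y of their place, within 3 mm of the nest floor, plate level within 0.04 rad (x of die_tongue in the frame of bed between 0.0625 and 0.0725 m and y of die_tongue in the frame of bed between -0.006 and 0.006 m and z of die_tongue in the frame of bed between 0.026 and 0.033 m and x of die_front in the frame of bed between -0.0725 and -0.0625 m and y of die_front in the frame of bed between -0.006 and 0.006 m and z of die_front in the frame of bed between 0.026 and 0.033 m and angle between die's own z axis and vertical below 0.04 rad and contact force between the fingers and die below 0.1 N and value of joint each of power, lamp above 0.25 rad and linear speed of die below 0.02 m/s); the robot touches nothing.
It fails at once if the blue toggle was flipped (value of joint lamp below 0 rad).
It fails at once if the die plate was dropped (falling faster than 0.4 m/s with no finger on it) (linear speed of die above 0.4 m/s and contact force between the fingers and die below 0.1 N).
It fails at once if a bystander was shifted by more than 30 mm (distance of any of glue, oiler, tin, tape_green, tape_blue, mug, driver from where it was at the start of the episode above 0.03 m).
It fails at once if a bottle, the tin or the mug was tipped over (angle between any of glue, oiler, tin, mug's own z axis and vertical above 0.5 rad).
It also fails if it takes over 67 s, if anything falls off the work surface, if the arm or the gripper's body presses on something with over 40 N, if the wrist force passes 120 N, or if a joint passes its speed limit or range.

## Working session

There is one attempt and no reset: what is moved stays moved. The work goes in short steps, Python scripts to look and compute and a shell command to move; the robot and the scene stay as the last step left them, time stands still between calls to the robot, and variables do not carry over. Pictures are saved under pics/ and viewed, on a budget of 10 in all, crops included, one or two more only if the job needs it, and the job is handed in when it is done.

```bash
mkdir -p pics; ls; cat > h.py <<'E'
import numpy as np, cv2, pickle
from bench import get_obs, snapshot
from scipy.spatial.transform import Rotation as R
def snap(n,tag):
    s=snapshot(n); pickle.dump(s,open(f'{tag}.pkl','wb')); return s
def load(tag): return pickle.load(open(f'{tag}.pkl','rb'))
def save(s,f,box=None,k=1):
    im=s['color'][:,:,::-1]
    if box: im=im[box[1]:box[3],box[0]:box[2]]
    cv2.imwrite('pics/'+f,cv2.resize(im,None,fx=k,fy=k,interpolation=cv2.INTER_CUBIC))
def P(s,u,v,z=None):
    """world point of pixel: by depth, or on plane height z"""
    T=np.linalg.inv(s['extrinsics']); ray=np.array([(u-s['cx'])/s['fx'],(v-s['cy'])/s['fy'],1])
    if z is None:
        d=np.median(s['depth'][int(v)-1:int(v)+2,int(u)-1:int(u)+2]); return T[:3,:3]@(ray*d)+T[:3,3]
    r=T[:3,:3]@ray; return T[:3,3]+r*(z-T[2,3])/r[2]
def proj(s,p):
    c=s['extrinsics'][:3,:3]@np.array(p)+s['extrinsics'][:3,3]; return c[0]/c[2]*s['fx']+s['cx'],c[1]/c[2]*s['fy']+s['cy']
def cloud(s):
    T=np.linalg.inv(s['extrinsics']); v,u=np.indices(s['depth'].shape); d=s['depth']
    c=np.stack([(u-s['cx'])/s['fx']*d,(v-s['cy'])/s['fy']*d,d],-1); return c@T[:3,:3].T+T[:3,3]
def rows(dp_world):
    o=get_obs(); M=R.from_euler('xyz',o['ee_rot']).as_matrix(); return M.T@np.array(dp_world)*1000
E
python3 - <<'E'
from h import *
a=snap('scene','sc0');b=snap('side','sd0')
save(a,'sc0.png',k=1.42);save(b,'sd0.png',k=1.42)
o=get_obs();print(o['tool_pos'],o['ee_rot'],o['time'])
for s in(a,b): print(np.linalg.inv(s['extrinsics'])[:3,3],s['fx'])
E
```

```text
pics
[0.2203422  0.5033226  0.16665458] [-3.13966454e+00 -2.18572538e-04  2.72884782e+00] 0.1
[ 1.17566442 -0.43003024  1.26042911] 446.96575740176445
[-0.08470676 -0.86641983  0.74803468] 430.14380392412636
```

View pics/sc0.png

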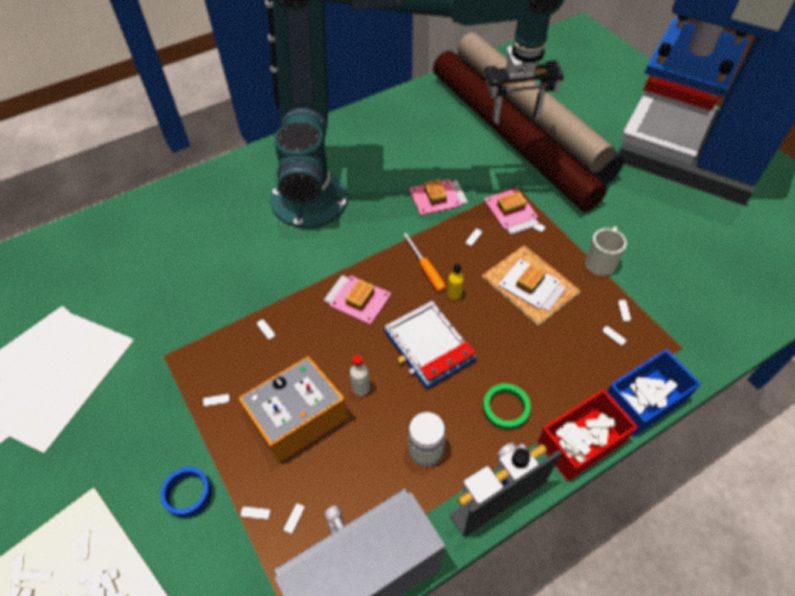

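View pics/sd0.png

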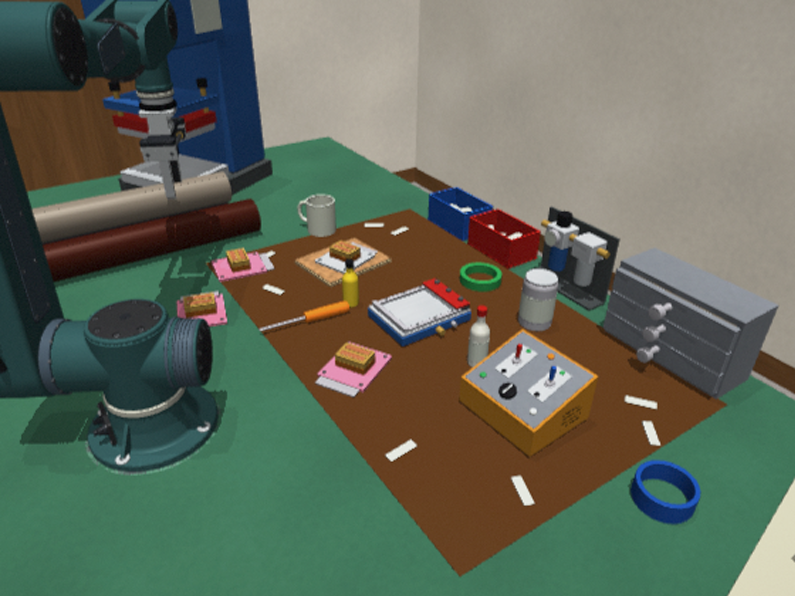

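The side and scene views show the die, a silver plate with its block, on the cork at scene (530,280). The three pink look-alikes are at (358,297), (437,194) and (512,207). The bed is at (430,342), the console at (292,405), and the red toggle at (307,385). The grey die on the cork fits the description, so I'll confirm it in crops.

```bash
python3 - <<'E'
from h import *
a=load('sc0');b=load('sd0')
def crop(s,x0,y0,x1,y1,k): return cv2.resize(s['color'][y0:y1,x0:x1,::-1],None,fx=k,fy=k,interpolation=cv2.INTER_CUBIC)
t=np.hstack([crop(a,265,205,345,275,5),crop(a,335,165,415,235,5)])
c=np.hstack([crop(a,165,245,245,295,5),crop(b,320,232,400,282,5)])
cv2.imwrite('pics/crop1.png',np.vstack([t,c]))
E
```

```text
(no output)
```

View pics/crop1.png

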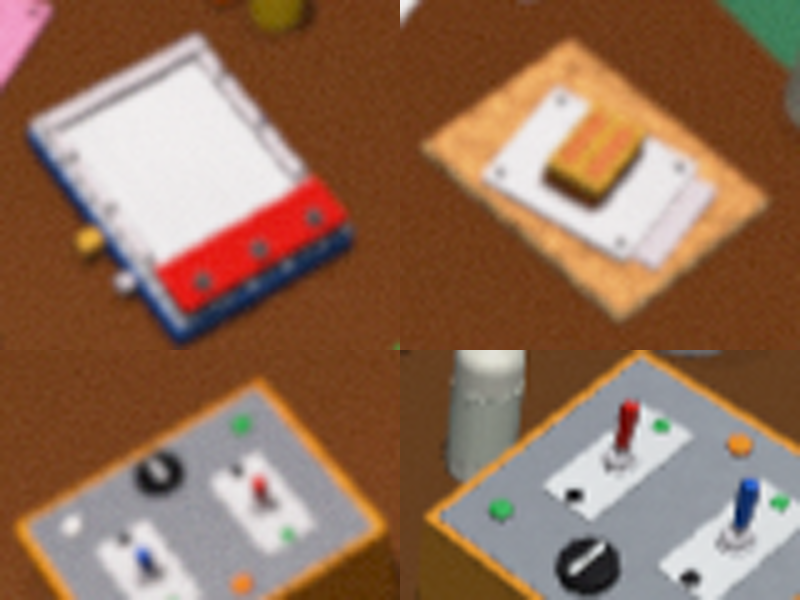

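```bash
python3 - <<'E'
from h import *
a=load('sc0');b=load('sd0')
np.set_printoptions(precision=4,suppress=True)
def q(o,X,Y): return o[0]+(X+.5)/5-.5,o[1]+(Y+.5)/5-.5
d=(335-80,165)
D=[P(a,*q(d,*xy),z) for *xy,z in [(482,178,.02),(562,87,.02),(655,268,.017),(717,187,.017)]]
print('die',*D,sep='\n')
f=(D[0]+D[1])/2;t=(D[2]+D[3])/2;print('front',f,'tongue',t,np.linalg.norm(f-t),np.arctan2(*(t-f)[1::-1]),np.linalg.norm(D[0]-D[1]))
B=[P(a,*q((265,205),*xy),z) for *xy,z in [(30,122,.042),(200,35,.042),(157,270,.046),(312,178,.046),(185,312,.046),(350,212,.046)]]
print('bed',*B,sep='\n')
m=(B[0]+B[1])/2;l=(B[2]+B[3])/2;print('front',m,'lip',l,np.linalg.norm(m-l),np.arctan2(*(l-m)[1::-1]))
c=(165,245-70)
C=[P(a,*q(c,*xy),z) for *xy,z in [(18,525,.06),(260,380,.06),(385,525,.10)]]
print('con',*C,sep='\n')
e=C[2]-C[1];print(np.linalg.norm(e[:2]),np.arctan2(e[1],e[0]),np.linalg.norm(C[0]-C[1]))
print('redtip scene z.115',P(a,*q(c,258,484),.118),'depth',P(a,*q(c,258,484)))
print('redtip side',P(b,*q((320-80,232-70),629,405),.118),P(b,*q((320-80,232-70),629,410)))
print('glue', P(a,360/1.42,375/1.42), 'oiler',P(a,456/1.42,285/1.42),'tin',P(a,427/1.42,425/1.42,.115),'mug',P(a,606/1.42,240/1.42,.09))
E
```

```text
die
[0.5174 0.2503 0.02  ]
[0.4834 0.347  0.02  ]
[0.6383 0.3046 0.017 ]
[0.6086 0.3841 0.017 ]
front [0.5004 0.2987 0.02  ] tongue [0.6234 0.3444 0.017 ] 0.13126501652127573 0.3556062165442259 0.1025040969504218
bed
[ 0.4829 -0.0522  0.042 ]
[0.4844 0.0792 0.042 ]
[ 0.6204 -0.0434  0.046 ]
[0.6172 0.0761 0.046 ]
[ 0.654  -0.0449  0.046 ]
[0.6503 0.0818 0.046 ]
front [0.4837 0.0135 0.042 ] lip [0.6188 0.0163 0.046 ] 0.1351984506349345 0.021099511878841615
con
[ 0.4837 -0.4075  0.06  ]
[ 0.4719 -0.2403  0.06  ]
[ 0.6193 -0.2299  0.1   ]
0.14771995621567638 0.0705707636445272 0.1675795697266857
redtip scene z.115 [ 0.5664 -0.2819  0.118 ] depth [ 0.5658 -0.2817  0.1168]
redtip side [ 0.5651 -0.2799  0.118 ] [ 0.564  -0.2814  0.1163]
glue [ 0.5865 -0.1727  0.0853] oiler [0.4865 0.1434 0.0591] tin [ 0.7658 -0.1239  0.115 ] mug [0.5867 0.5112 0.09  ]
```

The crops confirm the die: bare aluminium with its tongue at lower right, lying on the cork. The red toggle is at console +y and leans to the green dot; black is nearer the robot. I'll move behind the toggle.

```bash
python3 -m creep '[[[0,0,0,-9.2],[0,0,0,-9.2],[0,0,0,-9.2],[-22,-57,0,0],[-22,-57,0,0],[-22,-57,0,0],[-22,-57,0,0],[-22,-57,0,0]]]' 0; python3 -m creep '[[[-22,-57,0,0],[-22,-57,0,0],[-22,-57,0,0],[-22,-57,0,0],[-22,-57,0,0],[-22,-57,0,0],[-22,-57,0,0],[-22,-57,0,0]]]'
python3 - <<'E'
from h import *
o=get_obs();print(o['tool_pos'],o['ee_rot'],o['joint_positions'],rows(np.array([.590,-.280,.150])-o['tool_pos']))
w=snap('wrist','w1');save(w,'w1.png',k=1.42)
print(np.linalg.inv(w['extrinsics']))
print(proj(w,[.5645,-.281,.115]))
E
```

```text
time: 1.1
tool_pos: [0.3502, 0.2252, 0.1673]
ee_rot: [-3.142, -0.0, -3.072]
wrist_force: [0.8, 0.3, 0.9]
width: 0.0173
time: 2.1
tool_pos: [0.5574, -0.2175, 0.167]
ee_rot: [3.141, -0.001, -3.073]
wrist_force: [0.3, 0.5, 0.7]
width: 0.0008
[ 0.55735152 -0.21753381  0.1670226 ] [ 3.14076806e+00 -5.30345501e-04 -3.07297844e+00] [-4.67144746e-01  1.96087919e-01  1.24958295e+00  4.41814043e-04
  1.69679876e+00 -2.10649973e+00] [-28.29797458 -64.57159559  16.95435316]
[[-6.84385642e-02  9.64487722e-01  2.55107031e-01  4.82462722e-01]
 [ 9.97655209e-01  6.60360880e-02  1.79810566e-02 -2.24123813e-01]
 [ 4.96238023e-04  2.55739456e-01 -9.66745615e-01  3.85125575e-01]
 [ 0.00000000e+00  0.00000000e+00  0.00000000e+00  1.00000000e+00]]
(np.float64(207.83743387296397), np.float64(218.6022942616943))
```

View pics/w1.png

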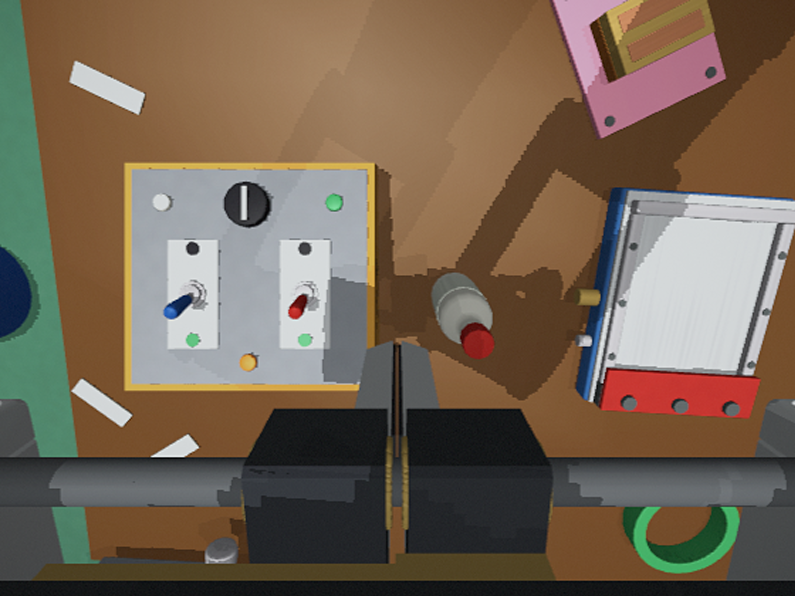

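```bash
python3 -m creep '[[[-28,-45,0,0],[0,-19,0,0],[0,0,31,0],[0,0,31,0],[0,0,0,0],[8,0,0,0],[7,0,0,0],[7,0,0,0]]]'; python3 -m creep '[[[5,0,0,0],[4,0,0,0],[0,0,0,0]]]'; python3 - <<'E'
from h import *
w=snap('wrist','w2');o=get_obs();print(o['tool_pos'],o['wrist_force'])
a=snap('scene','sc2');b=snap('side','sd2')
def crop(s,x0,y0,x1,y1,k): return cv2.resize(s['color'][y0:y1,x0:x1,::-1],None,fx=k,fy=k,interpolation=cv2.INTER_CUBIC)
cv2.imwrite('pics/t2.png',np.hstack([crop(b,320,212,400,282,5),crop(w,130,130,270,253,3)[:350]]))
E
```

```text
time: 3.15
tool_pos: [0.5674, -0.2795, 0.1074]
ee_rot: [-3.14, 0.002, -3.073]
wrist_force: [0.0, 0.3, -0.1]
width: 0.0004
time: 3.52
tool_pos: [0.5582, -0.2798, 0.1057]
ee_rot: [3.142, 0.0, -3.073]
wrist_force: [0.1, -0.2, -1.0]
width: 0.0001
[ 0.55839459 -0.27979616  0.10565336] [ 0.3215969  -0.2082982   0.11616878]
```

View pics/t2.png

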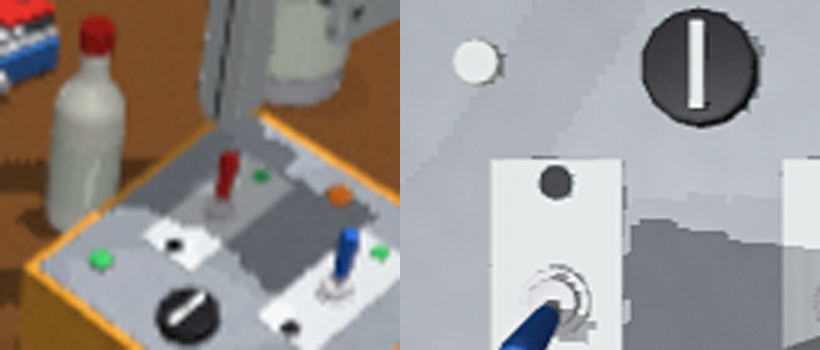

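The side crop shows the red toggle still on at (230,165), with the fingers apparently ending past it. I need the wrist view.

```bash
python3 - <<'E'
from h import *
w=load('w2');b=load('sd2')
o=get_obs();tp=o['tool_pos'];print(proj(w,tp),proj(w,[.5645,-.281,.115]),proj(b,tp),proj(b,[.5645,-.281,.115]))
def crop(s,x0,y0,x1,y1,k): return cv2.resize(s['color'][y0:y1,x0:x1,::-1],None,fx=k,fy=k,interpolation=cv2.INTER_CUBIC)
cv2.imwrite('pics/t3.png',np.hstack([crop(w,200,180,360,330,3),crop(b,330,160,410,310,3)]))
E
```

```text
(np.float64(281.1216342092154), np.float64(235.3073382922867)) (np.float64(278.8120687618486), np.float64(247.82304840941993)) (np.float64(362.78720663775306), np.float64(247.4965058839155)) (np.float64(365.39110660924473), np.float64(243.88188361999062))
```

View pics/t3.png

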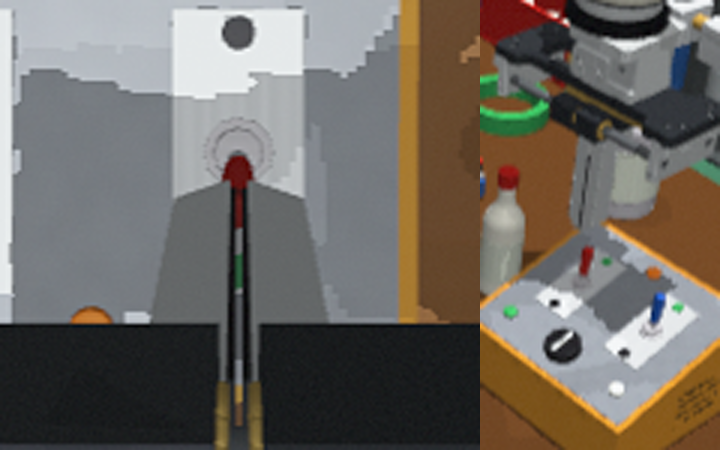

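```bash
python3 - <<'E'
from h import *
np.set_printoptions(precision=4,suppress=True)
w=load('w2');b=load('sd2')
print('finger side',[P(b,u,v) for u,v in((364,225),(364,231),(366,233))])
print('finger wrist',[P(w,200+x/3,180+y/3) for x,y in((215,195),(190,210),(265,195),(290,215))])
print('bat wrist',P(w,200+238/3,180+170/3),P(w,200+238/3,180+160/3),'side',P(b,330+105/3,160+255/3))
o=get_obs();print(o['tool_pos'],o['joint_positions'])
E
```

```text
finger side [array([ 0.551 , -0.2802,  0.1757]), array([ 0.5508, -0.283 ,  0.1601]), array([ 0.5496, -0.2913,  0.1597])]
finger wrist [array([ 0.5484, -0.2861,  0.1525]), array([ 0.5489, -0.2905,  0.1599]), array([ 0.5475, -0.2767,  0.1534]), array([ 0.5475, -0.2725,  0.1626])]
bat wrist [ 0.5599 -0.2809  0.1046] [ 0.5595 -0.281   0.0983] side [ 0.5629 -0.2817  0.1127]
[ 0.5585 -0.2798  0.1055] [-0.5552  0.2717  1.28    0.0002  1.59   -2.1949]
```

```bash
python3 - <<'E'
from h import *
np.set_printoptions(precision=4,suppress=True)
for n in('w2','sd2','sc2'):
    s=load(n);c=cloud(s).reshape(-1,3);m=(abs(c[:,1]+.28)<.03)&(abs(c[:,0]-.56)<.04)&(c[:,2]>.125)&(c[:,2]<.19)&(s['depth'].ravel()>0);p=c[m]
    print(n,m.sum(),p.min(0),p.max(0),np.percentile(p[:,2],[1,5]))
o=get_obs();print(np.linalg.inv(load('w2')['extrinsics'])[:3,3],{k:o[k] for k in('tool_pos','width','time')})
E
```

```text
w2 1546 [ 0.5466 -0.294   0.1438] [ 0.5511 -0.2693  0.19  ] [0.1467 0.1507]
sd2 192 [ 0.5467 -0.295   0.1424] [ 0.5706 -0.2666  0.19  ] [0.1454 0.1489]
sc2 77 [ 0.5511 -0.2937  0.1417] [ 0.5679 -0.2679  0.19  ] [0.1438 0.1489]
[ 0.4832 -0.2863  0.3238] {'tool_pos': array([ 0.5585, -0.2798,  0.1055]), 'width': 0.0007597768885483358, 'time': 3.675}
```

All three cameras put the fingertips at z≈0.143 while the state says 0.1055. The real tips sit about 38 mm short of the reported TCP (xy agrees). I'll check this against the earlier wrist frame before I rely on it.

```bash
python3 - <<'E'
from h import *
for n,t in(('w1',(.5574,-.2175,.167)),('sc0',(.2203,.5033,.1667)),('sd0',(.2203,.5033,.1667))):
    s=load(n);c=cloud(s).reshape(-1,3);m=(abs(c[:,1]-t[1])<(.03 if n=='w1' else .06))&(abs(c[:,0]-t[0])<(.03 if n=='w1' else .06))&(c[:,2]>.155)&(c[:,2]<.26)&(s['depth'].ravel()>0);p=c[m]
    print(n,m.sum(),np.percentile(p[:,2],[0,1,5]))
E
python3 -m creep '[[[-16,0,0,0],[-16,0,0,0],[0,0,12,0],[0,0,12,0],[0,0,12,0],[0,0,0,0]]]'
```

```text
w1 2102 [0.20571017 0.20819903 0.21354252]
sc0 119 [0.20490848 0.20533264 0.20825697]
sd0 218 [0.19758905 0.20319414 0.2059569 ]
time: 4.42
tool_pos: [0.5888, -0.277, 0.0674]
ee_rot: [3.139, -0.003, -3.073]
wrist_force: [0.1, 0.2, -0.7]
width: 0.0003
```

The offset is constant: tip z = reported z + 38 mm. The reported z of 0.067 is below the panel surface and there is still no contact, so I'll push now.

```bash
python3 -m creep '[[[8,0,0,0],[8,0,0,0],[5,0,0,0],[5,0,0,0],[3,0,0,0],[0,0,0,0]]]'; python3 - <<'E'
from h import *
b=snap('side','sd3');c=cloud(b);k=b['color'].astype(int);m=(k[...,0]>110)&(k[...,1]<60)&(k[...,2]<60)
p=c[m];p=p[(abs(p[:,0]-.555)<.04)&(abs(p[:,1]+.28)<.025)&(p[:,2]<.125)];print(len(p),p.mean(0),p.max(0))
E
```

```text
time: 5.18
tool_pos: [0.5609, -0.2796, 0.0695]
ee_rot: [3.141, -0.001, -3.073]
wrist_force: [0.6, 0.4, -0.6]
width: -0.0
8 [ 0.54307501 -0.28292616  0.11124611] [ 0.54625817 -0.27853031  0.11327198]
```

The toggle is off, with its bat top at (0.543,-0.283,0.111). Next I'll go over the die.

```bash
python3 -m creep '[[[0,0,-45,0],[0,0,-45,0],[-3,60,0,0],[-3,60,0,0],[-3,60,0,0],[-3,60,0,0],[-3,60,0,0],[-3,60,0,0]]]'; python3 -m creep '[[[-3,60,0,0],[-3,60,0,0],[-3,60,0,0],[-3,57,0,0],[0,0,0,-8.3],[0,0,0,-8.2],[0,0,0,0]]]' 1; python3 - <<'E'
from h import *
o=get_obs();print(o['tool_pos'],o['ee_rot'])
w=snap('wrist','w4');save(w,'w4.png',k=1.42)
b=load('sd3')
E
```

```text
time: 6.22
tool_pos: [0.5544, 0.0827, 0.1598]
ee_rot: [-3.142, 0.0, -3.073]
wrist_force: [1.0, 0.1, -1.0]
width: 0.0003
time: 7.1
tool_pos: [0.5501, 0.3184, 0.1594]
ee_rot: [-3.142, -0.0, -2.786]
wrist_force: [-0.1, 0.2, 0.3]
width: 0.0671
[0.55011682 0.31838482 0.15940285] [-3.14156130e+00 -4.52333409e-04 -2.78582311e+00]
```

View pics/w4.png

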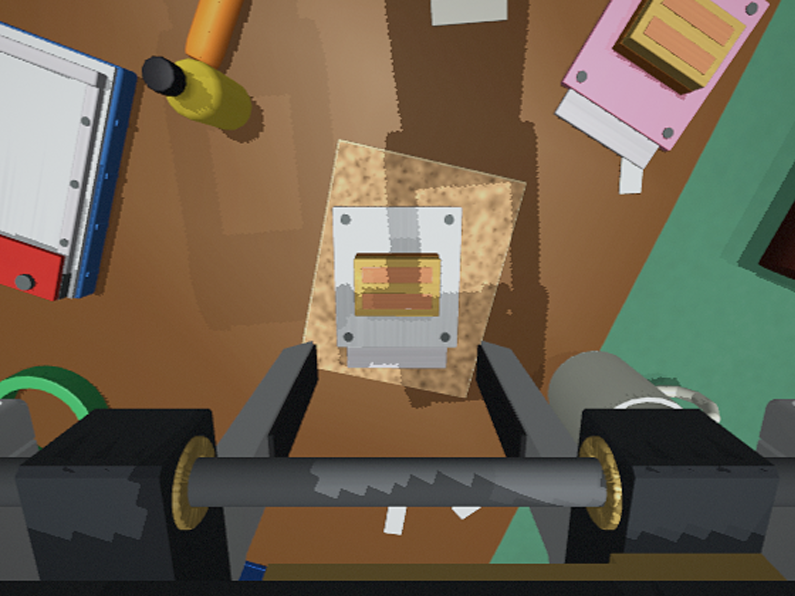

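The wrist view shows the die aligned with the tool, the block top at px (355..441, 262..316) and the plate at (333..460, 207..347).

```bash
python3 - <<'E'
from h import *
np.set_printoptions(precision=4,suppress=True)
w=load('w4');o=get_obs()
bt=[P(w,u/1.42,v/1.42,.048) for u,v in((355,265),(441,265),(357,316),(440,316))]
pl=[P(w,u/1.42,v/1.42,.020) for u,v in((334,207),(462,207),(332,347),(459,347))]
c=np.mean(bt,0);print(c,np.linalg.norm(bt[0]-bt[1]),np.linalg.norm(bt[0]-bt[2]));print(np.mean(pl,0),np.linalg.norm(pl[0]-pl[1]),np.linalg.norm(pl[0]-pl[2]))
x=(pl[2]+pl[3]-pl[0]-pl[1]);print('yaw',np.arctan2(x[1],x[0]),o['ee_rot'][2]+np.pi)
C=cloud(w);p=C[int(290/1.42),int(400/1.42)];print(p,C[int(235/1.42),int(360/1.42)])
print('block',rows(c-o['tool_pos']),'platectr',rows(np.mean(pl,0)-o['tool_pos']))
E
```

```text
[0.5542 0.3202 0.048 ] 0.06306514195216315 0.03904835246445984
[0.5524 0.3184 0.02  ] 0.09858635085986997 0.11479585666285162
yaw 0.3383385016086398 0.35465474847830114
[0.5529 0.3204 0.0492] [0.5283 0.2783 0.021 ]
block [ -4.5035   0.5486 111.5016] platectr [ -2.1727  -0.5971 139.5024]
```

```bash
python3 -m creep '[[[0,0,50,0],[0,0,50,0],[0,0,40,0],[0,0,20,0],[0,0,11,0],[0,0,0,0]]]' 1; python3 -m creep '[[[0,0,0,0],[0,0,0,0],[0,0,0,0],[0,0,0,0]]]' 0
```

```text
time: 7.9
tool_pos: [0.5507, 0.3182, -0.0108]
ee_rot: [3.141, 0.001, -2.785]
wrist_force: [0.3, -0.2, 0.8]
width: 0.0945
time: 8.4
tool_pos: [0.5506, 0.3185, -0.0105]
ee_rot: [3.141, 0.001, -2.785]
wrist_force: [-0.4, 0.7, 2.3]
width: 0.0638
```

Gripped at 63.8 mm. I'll lift and measure the droop.

```bash
python3 -m creep '[[[0,0,-5,0],[0,0,-15,0],[0,0,-25,0],[0,0,-25,0],[0,0,-25,0],[0,0,0,0]]]'; cat >> h.py <<'E'
def tilt(w):
    """die plate fit in tool frame from wrist cloud: returns pts below block around it"""
    o=get_obs();M=R.from_euler('xyz',o['ee_rot']).as_matrix()
    c=(cloud(w)-o['tool_pos'])@M   # tool frame: x=-die x, z down
    return c
E
python3 - <<'E'
from h import *
np.set_printoptions(precision=4,suppress=True)
w=snap('wrist','w5');c=tilt(w)
# plate top in front of block (tool x>0 side) and between
q=c.reshape(-1,3);m=(abs(q[:,1])<.045)&(q[:,0]>-.08)&(q[:,0]<.07)&(q[:,2]<.02)&(q[:,2]>-.08)&(w['depth'].ravel()>0)
h,e=np.histogram(q[m][:,0],15,(-.08,.07))
for a,b in zip(e[:-1],e[1:]):
    s=q[m&(q[:,0]>a)&(q[:,0]<b)&(abs(q[:,1])>.034)]
    if len(s)>5: print(round(a,3),len(s),np.percentile(s[:,2],[10,50,90]))
o=get_obs();print(o['tool_pos'],o['width'],o['wrist_force'])
save(w,'w5.png',k=1.42)
E
```

```text
time: 9.15
tool_pos: [0.5521, 0.3189, 0.0873]
ee_rot: [3.141, 0.007, -2.785]
wrist_force: [-0.3, 1.1, -3.4]
width: 0.0636
-0.06 12 [-0.0338 -0.0335 -0.0327]
-0.05 441 [-0.0349 -0.0339 -0.0331]
-0.04 199 [-0.0344 -0.0338 -0.0331]
-0.03 50 [-0.0345 -0.0339 -0.0332]
0.0 1104 [-0.0769 -0.0623 -0.0338]
0.01 561 [-0.0348 -0.0338 -0.0329]
0.02 585 [-0.0345 -0.0337 -0.033 ]
0.03 622 [-0.0345 -0.0337 -0.0328]
0.04 639 [-0.0351 -0.0342 -0.0331]
0.05 346 [-0.0344 -0.0334 -0.0321]
[0.5509 0.3184 0.085 ] 0.06381706586933275 [-0.6275 -0.0455 -4.2419]
```

View pics/w5.png

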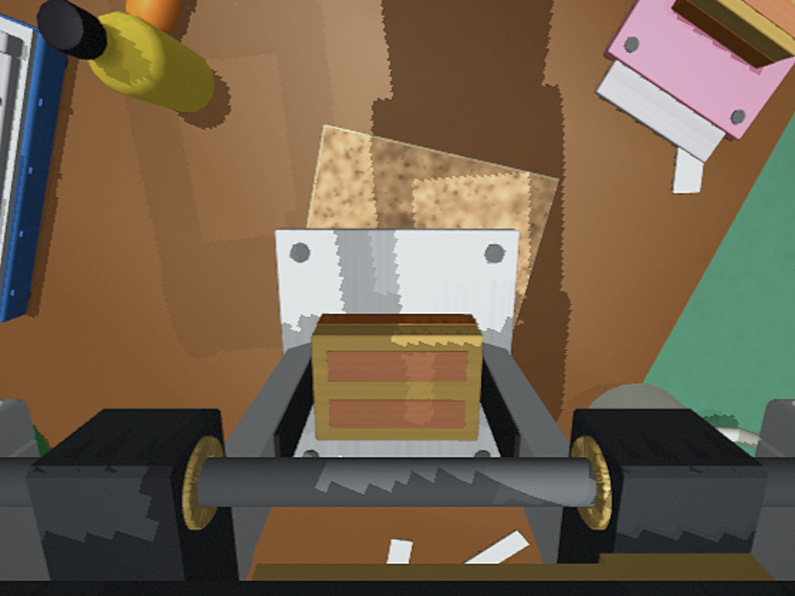

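The die hangs dead level (plate top at tool z -33.7 mm, front edge at tool x +56 mm), so the pads hold it firmly and the tool can't tilt. I'll tilt it in the pads by pressing its front edge on the outside of the bed's front stop, with the tongue pointing towards the robot. First I'll lift and turn half round.

```bash
python3 -m creep '[[[0,0,-30,0],[0,0,-25,10],[0,0,0,10],[0,0,0,10],[0,0,0,10],[0,0,0,10],[0,0,0,10],[0,0,0,10]]]'; python3 -m creep '[[[0,0,0,10],[0,0,0,10],[0,0,0,10],[0,0,0,10],[0,0,0,10],[0,0,0,10],[0,0,0,10],[0,0,0,10]]]';python3 -m creep '[[[0,0,0,10],[0,0,0,10],[0,0,0,10],[0,0,0,10],[0,0,0,9],[0,0,0,0]]]'; python3 - <<'E'
from h import *
o=get_obs();print(o['tool_pos'],o['ee_rot'],o['joint_positions'],rows(np.array([.438,.0125,o['tool_pos'][2]])-o['tool_pos']))
E
```

```text
time: 10.2
tool_pos: [0.5492, 0.3176, 0.1363]
ee_rot: [-3.138, -0.001, 2.271]
wrist_force: [-0.1, -0.4, -3.7]
width: 0.0635
time: 11.2
tool_pos: [0.5492, 0.3176, 0.1363]
ee_rot: [-3.14, 0.004, 0.875]
wrist_force: [0.4, 0.8, -2.7]
width: 0.0638
time: 11.95
tool_pos: [0.5494, 0.3176, 0.1366]
ee_rot: [3.14, 0.003, 0.027]
wrist_force: [-0.1, -0.0, -2.6]
width: 0.0638
[0.54939693 0.3176422  0.13664945] [3.14030698e+00 3.04397040e-03 2.70825598e-02] [4.34886306e-01 2.86435850e-01 1.19999119e+00 2.70839173e-05
 1.65846985e+00 1.97860044e+00] [-119.61854652  302.01303899    0.75240638]
```

```bash
python3 -m creep '[[[-20,50,0,0],[-20,50,0,0],[-20,50,0,0],[-20,50,0,0],[-20,51,0,0],[-20,51,0,0],[0,0,0,0]]]'; python3 - <<'E'
from h import *
o=get_obs();print(o['tool_pos'],o['ee_rot'])
w=snap('wrist','w6');save(w,'w6.png',k=1.42)
E
```

```text
time: 12.82
tool_pos: [0.4365, 0.0102, 0.1382]
ee_rot: [3.141, 0.001, 0.022]
wrist_force: [0.2, 1.0, -3.2]
width: 0.064
[0.43649646 0.0102496  0.1381757 ] [3.14067569e+00 8.07782305e-04 2.19905295e-02]
```

View pics/w6.png

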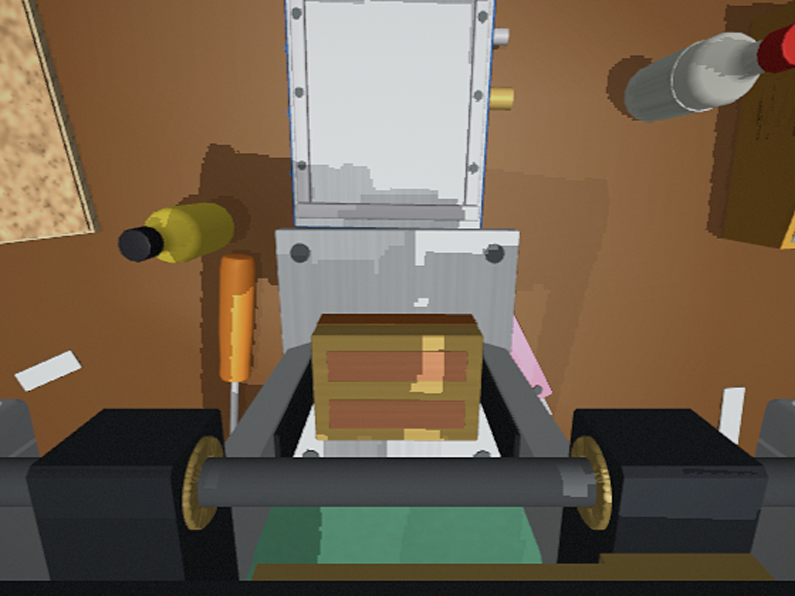

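The wrist view shows the bed's nest ahead with the stop at row ~205–220, rails at cols ~307 and ~469, the oiler at (190,235) and the driver at (235,310), clear of the die.

```bash
python3 - <<'E'
from h import *
np.set_printoptions(precision=4,suppress=True)
w=load('w6');o=get_obs()
C=cloud(w)
# height profile along centre column and rows from depth
for v in range(132,166,2): print(v,C[v,272],end=' ')
print()
for v in (20,60,100):
    z=C[v,195:350]; i=np.where((z[:,2]<.034)&(z[:,2]>.02))[0]+195
    print(v,'floor from',C[v,i[0]],'to',C[v,i[-1]],i[0],i[-1]); 
    j=np.where(C[v,195:350,2]>.034)[0]+195; print('  rail outer',C[v,j[0]],C[v,j[-1]])
E
```

```text
132 [0.5044 0.0173 0.0311] 134 [0.5025 0.0173 0.0312] 136 [0.5006 0.0172 0.0317] 138 [0.4986 0.0172 0.0303] 140 [0.4967 0.0172 0.0302] 142 [0.4948 0.0171 0.0315] 144 [0.4934 0.0169 0.0424] 146 [0.4916 0.0168 0.0426] 148 [0.4896 0.0168 0.042 ] 150 [0.4879 0.0168 0.0442] 152 [0.4859 0.0168 0.0426] 154 [0.4841 0.0167 0.0435] 156 [0.4809 0.0169 0.0301] 158 [0.4791 0.0169 0.0315] 160 [0.4765 0.017  0.0255] 162 [0.4902 0.0142 0.1698] 164 [0.489  0.0142 0.1689] 
20 floor from [0.603  0.0844 0.0251] to [ 0.6054 -0.0497  0.0271] 201 347
  rail outer [0.5995 0.078  0.0379] [ 0.6025 -0.0452  0.0371]
60 floor from [0.569  0.0837 0.0258] to [ 0.572  -0.0506  0.0259] 203 345
  rail outer [0.567  0.0784 0.0374] [ 0.5698 -0.0449  0.0369]
100 floor from [0.5332 0.0833 0.0255] to [ 0.536  -0.0502  0.0272] 205 342
  rail outer [0.5323 0.0775 0.0391] [ 0.535  -0.0452  0.0387]
```

```bash
python3 - <<'E'
from h import *
np.set_printoptions(precision=4,suppress=True)
w=load('w6');a=load('sc0')
print('pink',P(w,515/1.42,325/1.42,.008),P(w,548/1.42,395/1.42,.008))
print([P(a,u/1.42,v/1.42,z) for u,v,z in((326,300,.005),(340,277,.005),(345,278,.008),(391,298,.008),(370,322,.008),(330,303,.008))])
E
python3 -m creep '[[[-1,0,30,0],[0,0,40,0],[0,0,30,0],[0,0,12,0],[0,0,0,0]]]'
```

```text
pink [ 0.3989 -0.0874  0.008 ] [ 0.3379 -0.1206  0.008 ]
[array([ 0.3244, -0.1225,  0.005 ]), array([ 0.2813, -0.06  ,  0.005 ]), array([ 0.2927, -0.0519,  0.008 ]), array([0.4053, 0.0126, 0.008 ]), array([ 0.438 , -0.0655,  0.008 ]), array([ 0.3394, -0.1192,  0.008 ])]
time: 13.5
tool_pos: [0.4366, 0.014, 0.0261]
ee_rot: [-3.141, 0.002, 0.027]
wrist_force: [-0.5, -0.4, -4.1]
width: 0.0639
```

A pink look-alike lies under the tongue: its block is around (0.37,-0.05), up to y≈-0.017 and 36 mm high. I'll shift the die +22 mm in y, which clears it and the oiler too, then press.

```bash
python3 -m creep '[[[0,-12,0,0],[0,-10,0,0],[0,0,7,0],[0,0,2,0],[0,0,2,0],[0,0,0,0]]]'; python3 -m creep '[[[0,0,2,0],[0,0,2,0],[0,0,0,0]]]'; python3 -m creep '[[[0,0,2,0],[0,0,1,0],[0,0,0,0]]]'; cat >> h.py <<'E'
def dietilt(tag):
    w=snap('wrist',tag);o=get_obs();M=R.from_euler('xyz',o['ee_rot']).as_matrix()
    q=((cloud(w)-o['tool_pos'])@M).reshape(-1,3);k=w['color'].reshape(-1,3).astype(int)
    m=(abs(q[:,1])<.044)&(q[:,0]>.018)&(q[:,0]<.06)&(q[:,2]<-.005)&(q[:,2]>-.065)&(w['depth'].ravel()>0)
    p=q[m];
    for _ in range(4):
        f=np.polyfit(p[:,0],p[:,2],1);p=p[abs(np.polyval(f,p[:,0])-p[:,2])<.003]
    print('tilt deg (front up +)',-np.degrees(np.arctan(f[0])),'z at x=0',f[1],'front edge x',np.percentile(p[:,0],99.5),'y',np.percentile(p[:,1],[.5,99.5]),len(p))
    return w
E
python3 -c "
from h import *
dietilt('w7');o=get_obs();print(o['tool_pos'],o['wrist_force'],o['width'])"
```

```text
time: 14.25
tool_pos: [0.4358, 0.0357, 0.0164]
ee_rot: [-3.14, 0.001, 0.025]
wrist_force: [-4.2, 2.2, 2.5]
width: 0.0638
time: 14.62
tool_pos: [0.4351, 0.0355, 0.0122]
ee_rot: [-3.14, 0.002, 0.025]
wrist_force: [-6.2, 1.0, 3.9]
width: 0.0638
time: 15.0
tool_pos: [0.4348, 0.0355, 0.0091]
ee_rot: [-3.14, 0.003, 0.025]
wrist_force: [-6.8, 2.5, 3.8]
width: 0.0636
tilt deg (front up +) 7.164917400907781 z at x=0 -0.0349184927994096 front edge x 0.05569247214866882 y [-0.04356357  0.04343583] 6543
[0.43484447 0.03543755 0.00907847] [-5.78608514  2.10735869  3.57338859] 0.06383019679492714
```

```bash
python3 -m creep '[[[0,0,2,0],[0,0,2,0],[0,0,0,0]]]'; python3 -m creep '[[[0,0,-10,0],[0,0,-40,0],[0,0,-40,0],[0,0,-40,0],[0,0,0,0]]]'; python3 -c "
from h import *
dietilt('w8');o=get_obs();print(o['tool_pos'],o['wrist_force'],o['width'],o['ee_rot'])"
```

```text
time: 15.42
tool_pos: [0.4347, 0.0355, 0.0051]
ee_rot: [-3.14, 0.003, 0.025]
wrist_force: [-5.8, 2.7, 4.8]
width: 0.0637
time: 16.05
tool_pos: [0.4395, 0.0346, 0.1385]
ee_rot: [3.141, -0.009, 0.025]
wrist_force: [-0.6, -0.3, -3.9]
width: 0.0637
tilt deg (front up +) 14.321483789399222 z at x=0 -0.036112018497516274 front edge x 0.05655385934298781 y [-0.04356363  0.04352346] 9261
[0.43747901 0.03473816 0.13555712] [ 0.13363098 -0.37662348 -4.56355035] 0.06362214474737758 [ 3.14109077 -0.00348396  0.02483913]
```

The tilt is 14.3° with the front up, and it's held. I'll turn back so the tongue faces the lip.

```bash
python3 -m creep '[[[0,0,-10,-10],[0,0,0,-10],[0,0,0,-10],[0,0,0,-10],[0,0,0,-10],[0,0,0,-10],[0,0,0,-10],[0,0,0,-10]]]'; python3 -m creep '[[[0,0,0,-10],[0,0,0,-10],[0,0,0,-10],[0,0,0,-10],[0,0,0,-10],[0,0,0,-10],[0,0,0,-10],[0,0,0,-10]]]';python3 -m creep '[[[0,0,0,-10],[0,0,0,-9.3],[-33,-6,0,0],[-33,-6,0,0],[-33,-6,0,0],[0,0,0,0]]]'; python3 -c "
from h import *
np.set_printoptions(precision=4,suppress=True)
w=dietilt('w9');o=get_obs();print(o['tool_pos'],o['wrist_force'],o['width'],o['ee_rot'],rows(np.array([.538,.016,.04])-o['tool_pos']))
save(w,'w9.png',k=1.42)"
```

```text
time: 17.1
tool_pos: [0.4347, 0.035, 0.1413]
ee_rot: [-3.136, 0.001, 1.427]
wrist_force: [-0.2, -0.6, -3.1]
width: 0.0634
time: 18.1
tool_pos: [0.4347, 0.035, 0.1413]
ee_rot: [-3.14, -0.005, 2.823]
wrist_force: [-0.5, 0.4, -3.8]
width: 0.0635
time: 18.85
tool_pos: [0.5352, 0.0179, 0.1403]
ee_rot: [3.141, -0.007, -3.129]
wrist_force: [-0.2, 0.5, -3.5]
width: 0.0637
tilt deg (front up +) 14.51320561497392 z at x=0 -0.032435988781968204 front edge x 0.05526694559677956 y [-0.0436  0.0436] 9774
[0.5342 0.0182 0.1409] [ 0.04    0.2131 -3.4589] 0.06342820804738103 [ 3.141  -0.0067 -3.129 ] [ -4.4534  -2.3296 100.9017]
```

View pics/w9.png

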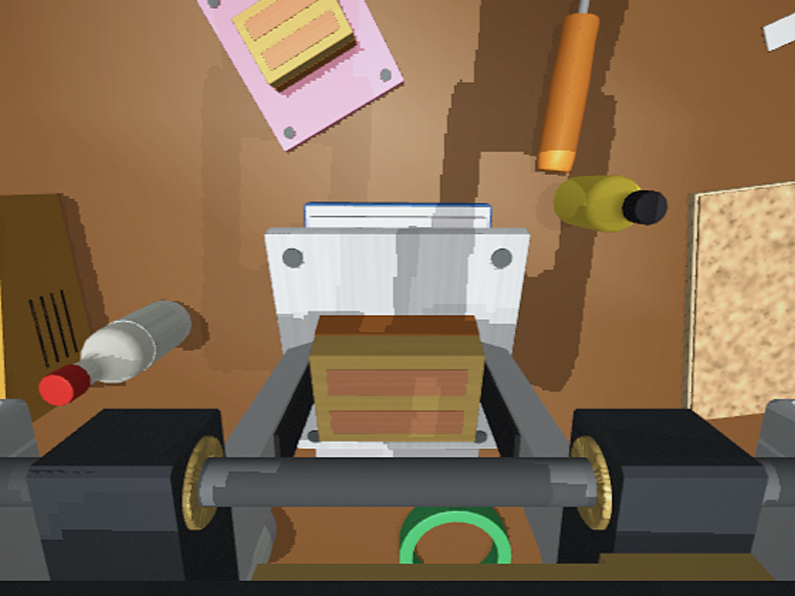

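```bash
python3 -m creep '[[[-3,-2,40,0],[0,0,40,0],[0,0,20,0],[0,0,8,0],[0,0,0,0],[0,0,0,0]]]'; python3 -c "
from h import *
np.set_printoptions(precision=4,suppress=True)
w=dietilt('w10');o=get_obs();print(o['tool_pos'],o['wrist_force'],o['ee_rot'])
C=cloud(w);
# stop top points
p=C.reshape(-1,3);m=(abs(p[:,2]-.042)<.004)&(p[:,0]>.47)&(p[:,0]<.5)&(abs(p[:,1]-.0166)<.08);s=p[m];print('stop',len(s),np.percentile(s,[1,50,99],axis=0))
t=(s-o['tool_pos'])@R.from_euler('xyz',o['ee_rot']).as_matrix();print('stop in tool y',np.percentile(t[:,1],[.5,99.5]),'x',np.percentile(t[:,0],[.5,99.5]))
q=((C-o['tool_pos'])@R.from_euler('xyz',o['ee_rot']).as_matrix()).reshape(-1,3);mm=(q[:,0]>.03)&(q[:,0]<.056)&(abs(q[:,2]+.034+.2558*q[:,0])<.005)&(abs(q[:,1])<.06);print('die y',np.percentile(q[mm][:,1],[.5,99.5]))"
```

```text
time: 19.65
tool_pos: [0.5394, 0.0164, 0.038]
ee_rot: [-3.141, 0.002, -3.129]
wrist_force: [0.7, -0.1, -2.5]
width: 0.0638
tilt deg (front up +) 13.68411491081511 z at x=0 -0.03324807097479115 front edge x 0.05650394539717013 y [-0.0436  0.0435] 8882
[0.5396 0.0164 0.0382] [ 0.1444  0.1201 -2.4532] [-3.1414  0.0028 -3.1285]
stop 541 [[ 0.4837 -0.0433  0.0381]
 [ 0.4845  0.0155  0.0424]
 [ 0.4958  0.0781  0.0443]]
stop in tool y [-0.0597  0.0625] x [0.0405 0.0559]
die y [-0.0503  0.0481]
```

```bash
python3 -m creep '[[[3,2,0,0],[0,0,8,0],[0,0,5,0],[0,0,2,0],[0,0,2,0],[0,0,2,0],[0,0,0,0],[0,0,0,0]]]'; cat > fit.py <<'E'
from h import *
import sys
np.set_printoptions(precision=4,suppress=True)
w=dietilt(sys.argv[1]);o=get_obs();print(o['tool_pos'],o['wrist_force'])
M=R.from_euler('xyz',o['ee_rot']).as_matrix();C=cloud(w);p=C.reshape(-1,3)
m=(abs(p[:,2]-.042)<.003)&(p[:,0]>.475)&(p[:,0]<.497)&(abs(p[:,1]-.0166)<.08);s=(p[m]-o['tool_pos'])@M
print('stop x',np.percentile(s[:,0],[2,98]),'y',np.percentile(s[:,1],[1,99]),len(s))
E
python3 fit.py w11
```

```text
time: 20.7
tool_pos: [0.5357, 0.0183, 0.0176]
ee_rot: [-3.142, 0.0, -3.129]
wrist_force: [-3.2, 0.5, 2.6]
width: 0.0639
tilt deg (front up +) -4.874297655538997 z at x=0 -0.040813962748430625 front edge x 0.04181005578203597 y [-0.0435  0.0434] 3385
[0.5357 0.0183 0.0177] [-2.9616  0.7434  3.0388]
stop x [0.0388 0.0519] y [-0.0624  0.0604] 473
```

```bash
sed -i 's/def dietilt(tag):/def dietilt(tag,zmax=-.005,w=None):/; s/    w=snap(.wrist.,tag);o/    w=w or snap("wrist",tag);o/; s/(q\[:,2\]<-.005)/(q[:,2]<zmax)/' h.py; sed -i 's/dietilt(sys.argv\[1\])/dietilt(sys.argv[1],get_obs()["tool_pos"][2]-.0465)/' fit.py; python3 -c "
from h import *
w=load('w11');o=get_obs();dietilt('',o['tool_pos'][2]-.0465,w)
q=((cloud(w)-o['tool_pos'])@R.from_euler('xyz',o['ee_rot']).as_matrix()).reshape(-1,3)
for a in np.arange(.01,.065,.005):
    s=q[(abs(q[:,1])<.04)&(q[:,0]>a)&(q[:,0]<a+.005)&(q[:,2]<0)]
    if len(s):print(round(a,3),len(s),np.round(np.percentile(s[:,2],[5,50,95]),4))
"
```

```text
tilt deg (front up +) 7.143847064980744 z at x=0 -0.03371846681469821 front edge x 0.056016038283141716 y [-0.04364063  0.04355128] 8759
0.01 4089 [-0.1552 -0.0927 -0.0509]
0.015 7523 [-0.1645 -0.1595 -0.0405]
0.02 10434 [-0.1712 -0.1629 -0.036 ]
0.025 11130 [-0.1601 -0.1528 -0.0368]
0.03 6089 [-0.1603 -0.1521 -0.0371]
0.035 1147 [-0.0394 -0.0383 -0.0373]
0.04 1203 [-0.0402 -0.039  -0.0379]
0.045 1215 [-0.041  -0.0399 -0.0387]
0.05 1420 [-0.0415 -0.0404 -0.0134]
0.055 1706 [-0.0406 -0.0135 -0.0074]
0.06 109 [-0.0071 -0.0043 -0.0012]
```

The tilt is 7.1° with the tongue on the nest floor just short of the lip, and the front edge is ~5 mm above the stop. I'll ease the press and slide in.

```bash
python3 -m creep '[[[0,0,-1,0],[-4,0,0,0],[-4,0,0,0],[-4,0,0,0],[-3,0,0,0],[0,0,0,0]]]'; python3 fit.py w12
```

```text
time: 21.5
tool_pos: [0.5508, 0.0186, 0.0183]
ee_rot: [3.141, -0.0, -3.129]
wrist_force: [0.5, -0.2, -3.1]
width: 0.0637
tilt deg (front up +) 7.6498777507534585 z at x=0 -0.03353919295112663 front edge x 0.05588235223144134 y [-0.0436  0.0435] 9063
[0.5506 0.0186 0.0184] [-0.5667  0.1356 -3.0783]
stop x [0.0566 0.0667] y [-0.0615  0.0591] 3592
```

```bash
python3 -m creep '[[[-2,0,0,0],[0,0,3,0],[0,0,2,0],[0,0,2,0],[0,0,0,0]]]'; python3 fit.py w13
```

```text
time: 22.18
tool_pos: [0.5525, 0.0186, 0.0119]
ee_rot: [3.142, 0.0, -3.129]
wrist_force: [-3.7, -1.0, 3.4]
width: 0.064
tilt deg (front up +) 1.2991399512457926 z at x=0 -0.035416868312562556 front edge x 0.055156615457931386 y [-0.0435  0.0435] 6311
[0.5526 0.0186 0.0119] [-4.4144 -0.6022  2.4585]
stop x [0.0567 0.0683] y [-0.0612  0.0591] 3924
```

```bash
cat > prof.py <<'E'
from h import *
import sys
w=load(sys.argv[1]);o=get_obs()
q=((cloud(w)-o['tool_pos'])@R.from_euler('xyz',o['ee_rot']).as_matrix()).reshape(-1,3)
for a in np.arange(.03,.072,.003):
    s=q[(abs(q[:,1])<.04)&(q[:,0]>a)&(q[:,0]<a+.003)&(q[:,2]<0)&(q[:,2]>-.08)]
    if len(s):print(round(a,3),len(s),'world z',np.round(o['tool_pos'][2]-np.percentile(s[:,2],[5,50,95]),4))
E
python3 prof.py w13
```

```text
0.03 657 world z [0.0484 0.0473 0.0463]
0.033 672 world z [0.0486 0.0475 0.0464]
0.036 694 world z [0.0488 0.0477 0.0467]
0.039 690 world z [0.049  0.0479 0.0469]
0.042 709 world z [0.0495 0.0482 0.0472]
0.045 761 world z [0.0496 0.0484 0.0475]
0.048 746 world z [0.0497 0.0487 0.0476]
0.051 712 world z [0.05   0.0488 0.0477]
0.054 1097 world z [0.0493 0.0425 0.0301]
0.057 521 world z [0.0438 0.0422 0.0305]
0.06 691 world z [0.0441 0.043  0.0421]
0.063 699 world z [0.0442 0.043  0.042 ]
0.066 834 world z [0.0439 0.0427 0.0314]
0.069 783 world z [0.0321 0.031  0.03  ]
```

Tilt is 4.1°, the front lower edge is level with the stop top, and there is a ~2 mm gap to the stop. I'll continue down.

```bash
python3 -m creep '[[[0,0,2,0],[0,0,2,0],[0,0,1,0],[0,0,0,0]]]'; python3 -c "
from h import *
snap('wrist','w14')"; python3 prof.py w14
```

```text
time: 22.72
tool_pos: [0.5519, 0.0187, 0.0062]
ee_rot: [3.141, -0.001, -3.129]
wrist_force: [-4.7, 0.0, 2.2]
width: 0.0639
0.03 667 world z [0.0405 0.0395 0.0385]
0.033 672 world z [0.0407 0.0396 0.0384]
0.036 676 world z [0.0406 0.0396 0.0384]
0.039 685 world z [0.0407 0.0396 0.0385]
0.042 700 world z [0.0409 0.0397 0.0386]
0.045 716 world z [0.0408 0.0396 0.0386]
0.048 756 world z [0.0406 0.0396 0.0385]
0.051 773 world z [0.0406 0.0395 0.031 ]
0.054 818 world z [0.0379 0.0312 0.0298]
0.057 507 world z [0.0438 0.0428 0.0412]
0.06 734 world z [0.044  0.0429 0.0418]
0.063 845 world z [0.044  0.0429 0.0418]
0.066 845 world z [0.0436 0.042  0.0303]
0.069 681 world z [0.0319 0.0309 0.0298]
```

The die is flat with its front inside the stop. I'll ease back 1 mm, release and retreat.

```bash
python3 -m creep '[[[1,0,0,0],[0,0,0.5,0],[0,0,0,0]]]'; python3 -m creep '[[[0,0,0,0],[0,0,0,0],[0,0,0,0],[0,0,-20,0],[0,0,-45,0],[0,0,-45,0],[0,0,-45,0],[0,0,0,0]]]' 1; python3 -c "
from h import *
w=snap('wrist','w15');save(w,'w15.png',k=1.42);o=get_obs();print(o['tool_pos'],o['ee_rot'])"
```

```text
time: 23.15
tool_pos: [0.552, 0.0187, 0.0062]
ee_rot: [3.141, 0.001, -3.129]
wrist_force: [-1.2, 0.6, -1.9]
width: 0.0637
time: 24.15
tool_pos: [0.5546, 0.0184, 0.1665]
ee_rot: [-3.141, 0.01, -3.128]
wrist_force: [0.9, -0.7, 0.1]
width: 0.0941
[0.55293579 0.01850383 0.16332861] [-3.14122994  0.00494961 -3.12852839]
```

View pics/w15.png

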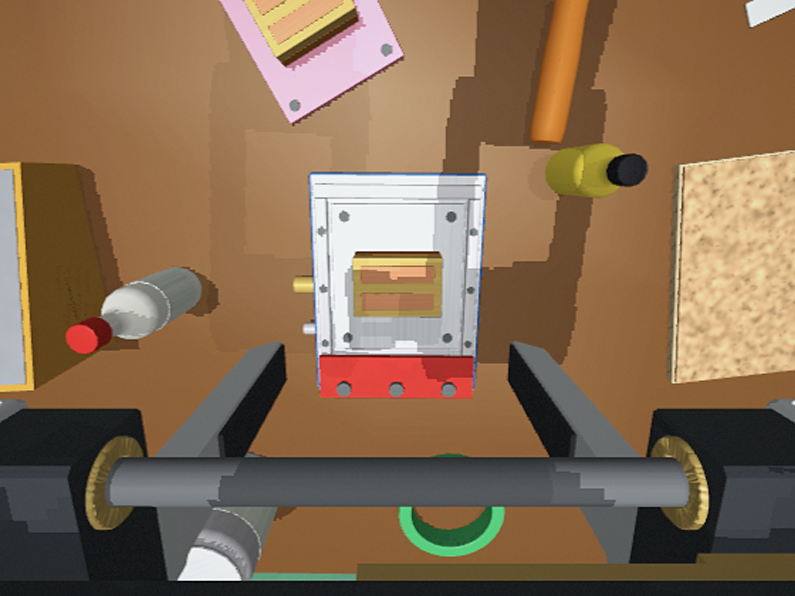

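The wrist view shows the die seated in the nest with its block at (397,285), the tongue under the red lip and the front edge inside the stop; bystanders have not moved. I'll check it is level and move in front of the red toggle.

```bash
python3 -m creep '[[[0,0,0,-3.2],[10,-49,0,0],[10,-49,0,0],[10,-49,0,0],[10,-49,0,0],[10,-49,0,0],[11,-50,0,0],[0,0,0,0]]]' 0; python3 - <<'E'
from h import *
np.set_printoptions(precision=4,suppress=True)
w=load('w15');k=1.42
for n,u,v in(('FL',345,238),('FR',450,238),('RL',352,325),('RR',442,325)): print(n,P(w,u/k,v/k))
o=get_obs();print(o['tool_pos'],o['ee_rot'],rows(np.array([.512,-.280,.059])-o['tool_pos']))
s=snap('side','sd16');c=cloud(s);kk=s['color'].astype(int);m=(kk[...,0]>90)&(kk[...,1]<60)&(kk[...,2]<60)
p=c[m];p=p[(abs(p[:,0]-.555)<.04)&(abs(p[:,1]+.28)<.025)&(p[:,2]<.125)];print(len(p),p.mean(0),p.max(0))
E
```

```text
time: 25.2
tool_pos: [0.509, -0.2824, 0.1578]
ee_rot: [3.139, -0.004, -3.078]
wrist_force: [0.6, 0.9, 0.2]
width: 0.0174
FL [ 0.524  -0.0224  0.0395]
FR [0.5229 0.0569 0.0397]
RL [ 0.5932 -0.018   0.0395]
RR [0.5923 0.0537 0.0393]
[ 0.509  -0.2824  0.1578] [ 3.1391 -0.0043 -3.0779] [-3.5954  1.9886 98.8104]
17 [ 0.5458 -0.2845  0.1056] [ 0.5536 -0.2798  0.1136]
```

```bash
python3 -m creep '[[[0,2,40,0],[0,0,40,0],[0,0,18,0],[0,0,0,0]]]'; python3 -m creep '[[[-8,0,0,0],[-8,0,0,0],[-7,0,0,0],[-6,0,0,0],[-5,0,0,0],[-2,0,0,0],[0,0,0,0]]]'; python3 - <<'E'
from h import *
np.set_printoptions(precision=4,suppress=True)
o=get_obs();print(o['tool_pos'])
for n in('side','scene'):
    s=snap(n,'t_'+n);c=cloud(s);kk=s['color'].astype(int);m=(kk[...,0]>90)&(kk[...,1]<60)&(kk[...,2]<60)
    p=c[m];p=p[(abs(p[:,0]-.555)<.04)&(abs(p[:,1]+.28)<.025)&(p[:,2]<.125)]
    if len(p):print(n,len(p),p.mean(0),p.max(0))
E
```

```text
time: 25.75
tool_pos: [0.51, -0.2762, 0.0613]
ee_rot: [3.139, -0.003, -3.071]
wrist_force: [0.1, -0.8, -0.3]
width: 0.0005
time: 26.62
tool_pos: [0.5472, -0.2752, 0.063]
ee_rot: [3.141, 0.0, -3.072]
wrist_force: [0.0, -0.5, -0.3]
width: 0.0004
[ 0.5472 -0.2752  0.063 ]
side 12 [ 0.562  -0.2834  0.1064] [ 0.5662 -0.2779  0.121 ]
scene 9 [ 0.5658 -0.281   0.1136] [ 0.5676 -0.2782  0.1215]
```

The toggle is on again, with its tip at (0.566,-0.281). I'll back off, raise the tool and take a last look.

```bash
python3 -m creep '[[[6,0,0,0],[0,0,-45,0],[0,0,-45,0],[0,0,-30,0],[0,0,0,0],[0,0,0,0]]]'; python3 - <<'E'
from h import *
b=snap('side','sdf');a=snap('scene','scf');w=snap('wrist','wf')
def crop(s,x0,y0,x1,y1,k): return cv2.resize(s['color'][y0:y1,x0:x1,::-1],None,fx=k,fy=k,interpolation=cv2.INTER_CUBIC)
cv2.imwrite('pics/fin.png',np.vstack([np.hstack([crop(b,320,215,420,290,4),crop(a,255,195,355,270,4)]),cv2.resize(a['color'][120:345,80:480,::-1],(800,300)) ]))
print(get_obs()['wrist_force'])
E
```

```text
time: 27.48
tool_pos: [0.54, -0.2755, 0.1814]
ee_rot: [3.14, -0.002, -3.073]
wrist_force: [-0.1, -0.3, -0.6]
width: 0.0004
[ 0.38911677 -0.29983931 -0.09101609]
```

View pics/fin.png

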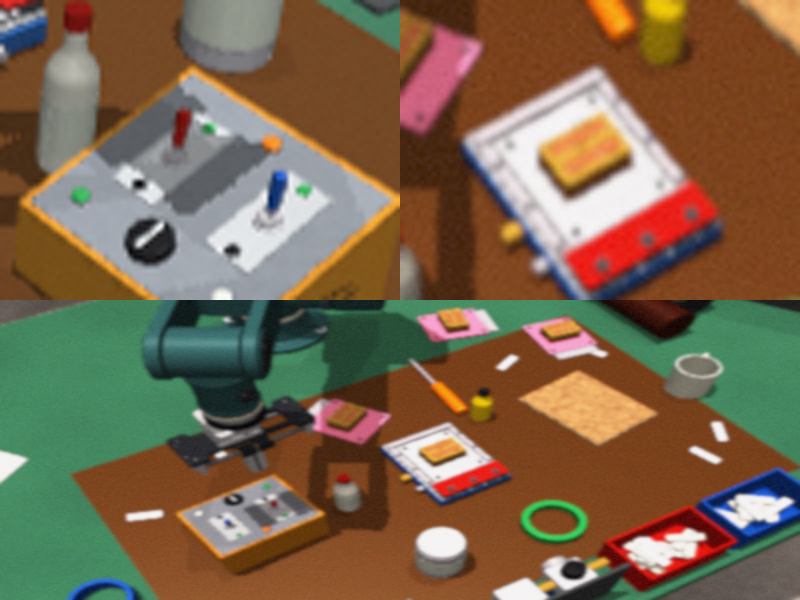

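Both toggles lean to their green dots (red at (180,130), blue at (276,190)). The die is flat in the bed and everything else is in place, so I'm handing in.

```bash
python3 -c "
from bench import ticket
print(ticket.close_job())"
```

```text
the job is handed in; nothing more can be done
None
```

The job is done and handed in at about 27.5 s of the 67 s allowed; the hand-in gave no verdict. I flipped the red toggle off, fitted and released the die plate, then flipped the toggle back on.

- **Tilting the die:** The tool can't tilt, so I pressed the die's front edge on the outside of the bed's front stop, which turned it in the pads to about 14°. Setting the tongue down on the nest floor brought that to about 7°. I then slid the tongue under the lip and lowered the front flat.
- **Last checks:** Both toggles lean to their green dots. The plate is level, with its top at 39.3–39.7 mm at four points where 38 mm was expected. The tongue is under the lip, and the front edge sits about 2–3 mm inside the stop. The gripper is clear of everything, and the bystanders look unmoved in the final picture.
- **What disagreed:**
  - The real fingertips sit about 38 mm short of the reported TCP. My first push at the toggle therefore passed above it, and I corrected for this afterwards.
  - My plate-tilt fit gave wrong values twice when the stop came close to it. I used height profiles instead.
- **Pictures:** I viewed 12, two over the budget of 10.

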